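# Riddle the cedar balls and tip the big ones out

### The arm

A 6-joint arm with a two-finger parallel gripper is mounted at the origin on the work surface. World frame = base frame: x ahead of the robot, y to its left, z up, the work surface at z = 0. Lengths are in m, angles in rad, forces in N, time in s.
With the tool pointing down it reaches from about 0.225 to 0.875 m from the base axis. Payload 3.4 kg.
Tool frame: the origin (TCP) lies at the very end of the fingers, on their centre line; the grasp point (between the pads) lies 19 mm behind it (grasp_offset is the distance from the TCP to the grasp point, in m); y points along the fingers, z is the direction in which the jaws open and shut, and the axes are right-handed (so a half turn about y gives the same grasp; the last joint's range is limited). The gripper opens to 85 mm and grips with 20 to 120 N. Pads are 22 mm wide; open, the fingers measure 114 mm over their backs; the gripper's body (76 mm by 85 mm) begins 54 mm behind the grasp point. The pads swing forward as they close: fully open they stand 13 mm farther back than shut.
Start: joints at [1.199, 0.276, 1.505, -0, 1.361, -0.121], TCP at [0.143, 0.557, 0.231] pointing down, gripper open.
Joint ranges: [-2.89, 2.89], [-0.75, 2.08], [0.22, 2.7], [-1.18, 4.32], [0.11, 2.71], [-2.7, 2.7]. Speed limits (rad/s): [2.57, 2.57, 3.14, 3.14, 3.14, 3.14].

### API

Orientations are given as a unit quaternion [w, x, y, z].
In Python, from rig import get_state, get_image, sign_off, grasp_offset gives the robot as it stands.
- The arm moves only by the shell command python3 -m jog 'ROWS' [FORCE]. ROWS is JSON, one flat list of numbers, 7 for each row, row after row: the closure in counts, from 0 (fully open) to 255 (shut), then the shift along the tool's x, y, z in cm, then the turn, a rotation vector about the tool's x, y, z in units of 8 degrees (1.0 is 8 degrees). In form: [jaw, tx, ty, tz, rx, ry, rz, jaw, tx, ty, tz, rx, ry, rz, ...]. A call has 1 to 12 rows; each row is the pose to reach, as a shift and turn from the pose commanded when the call began, along the tool's axes at that moment; what a row does not reach only later rows make up. A row lasts 1/8 s, in which the tool goes at most 62.5 mm and 10.7 degrees, less where a joint would pass 70% of its speed; a pose out of reach is approached as far as the arm can. A call with a gripper value outside its range is refused whole. The fingers move at their own pace and stop on an object; FORCE is the grip in N (left out, the last holds). Time passes only in rows, so rows that repeat a pose let the fingers close. It gives the time, the measured TCP pose, the force and the opening at its end, in the units of the state.
- get_state(): the state, without advancing time (a new reading comes with each control period).
- get_image(name): name is "scene" or "top" or "wrist"; returns a dict with "color" (480x640x3 uint8, blue, green, red), "mtx" (3x3 intrinsics, pixels), "R" (3x3) and "t" (3): a world point X has camera coordinates R X + t; the wrist camera has in their place "tool_from_camera" (4x4, takes a point from camera to tool coordinates, whose origin is the TCP and whose axes are the tool frame's). Camera axes: x right, y down, z forward; pixel columns grow to the right and rows downward; lengths in m; the calibration is good to about 2 mm. A picture is of the moment at which its call begins: read the wrist's pose just before it. There is no depth.
- sign_off(): hands the job in, once; it reports no verdict.
The state is a dict: "clock": time; "qpos": joint angles; "qd": joint speeds; "effort": joint torques, N m; "position": TCP position; "ee_rot": TCP orientation; "contact_force": force on the tool from outside, world axes, zero at the start; "moment": the same for the moment, N m; "width": finger opening in m.
Only numpy, scipy, OpenCV 4.12 (cv2) and the standard library are available. Lean on these libraries where they do the work, as an engineer would, in place of code of your own. Each camera call takes 0.05 s, during which the arm holds its last target.

### The job

Sort the wooden cedar balls: holding the black head of the riddle's leg, shake the riddle briskly from side to side on its rods until all four small balls have dropped through into the crate bay beneath, while the two large ones stay on top. Then press the sprung button on the head so that the leg collapses fully to its lower hole and the riddle tips the large balls into the front bay. Do not touch the balls themselves, leave the other things on the bench where they are, and let go of everything at the end.

Things in the scene. Friction and masses are not known exactly. Their poses are not given: they have to be found in the camera images.
- crate: fixed open pine crate, 360 mm long (x) and 280 mm wide (y), carrying the riddle; origin at the centre of its underside on the table, z up. A divider across it at x = +20 mm (76 mm high) makes two bays: the one under the riddle (x from -170 to +15 mm) and the front bay (x from +25 to +170 mm), far from the robot; both 260 mm wide inside
- carriage (a joint): side-to-side travel of riddle and leg together on two steel rods over the crate, m along the crate's +y axis, 0 in the middle (where it starts), stops at -0.035 and +0.035; light friction of about 1 N. The small balls leave the dished slats for the gaps only when shaken briskly (strokes of about 50 mm in a third of a second or less; at half that pace they stay)
- riddle (a joint): tipping angle of the riddle, rad: 0 at the start, when its floor slopes 5 degrees back to its closed rear wall; about 0.39 when the leg has collapsed and the floor slopes 17 degrees down to its open front edge
- riddle_floor (a point): middle of the riddle's floor, about 170 mm above the table at the start. The riddle is a wooden frame, 258 mm wide (y) and 175 mm long (x), hinged at its rear edge, open at the front (+x) and floored with four lengthwise slats 30 mm wide with gaps of 38 mm between them. The slats are slightly dished (5 degrees)
- head_center (a point): centre of the black block head on top of the riddle's telescoping leg, 30 mm along the crate's x and 50 mm along its y, 40 mm high, beside the riddle at its -y side (crate x = 0, y = -190 mm, 245 mm above the table at the start). It serves as the handle for shaking: grip it from above by two opposite sides. It moves with the carriage, and goes down 66 mm with the leg
- button_top (a point): centre of the upper face of the round sprung steel button, 20 mm across, standing 11 mm out of the top of the head (276 mm above the table at the start). Pressed straight down it travels 8 mm and needs about 2 N to start and 5.2 N fully down; it pulls a locking pin (about 6 mm of travel frees it) out of the leg's hole
- leg (a joint): collapse of the telescoping leg, m: 0 at the start, locked in its upper hole; 0.066 when collapsed to its lower hole. With the button down the leg sinks under its own weight, damped, in about 1 s; it carries the riddle's front edge down with it. Without the button it stays locked
- under_bay (a point): centre of the floor of the bay under the riddle, 12 mm above the table
- front_bay (a point): centre of the floor of the front bay, 12 mm above the table
- small1_center (a point): centre of a small wooden cedar ball, 32 mm in diameter, 14 g, on a slat of the riddle at the start
- small2_center (a point): centre of a small wooden cedar ball, 32 mm in diameter, 14 g, on a slat of the riddle at the start
- small3_center (a point): centre of a small wooden cedar ball, 32 mm in diameter, 14 g, on a slat of the riddle at the start
- small4_center (a point): centre of a small wooden cedar ball, 32 mm in diameter, 14 g, on a slat of the riddle at the start
- large1_center (a point): centre of a large wooden cedar ball, 62 mm in diameter, 80 g, lying in a gap of the riddle (too narrow for it) at the start
- large2_center (a point): centre of a large wooden cedar ball, 62 mm in diameter, 80 g, lying in a gap of the riddle (too narrow for it) at the start
- tin: flat round black polish tin, 84 mm across, 24 mm high; origin at the centre of its underside; a bystander
- eggcup: white ceramic egg cup, 50 mm across the rim, 62 mm high; origin at the centre of its underside; a bystander
- brush: round polish brush standing on its black bristles, wooden knob up, 80 mm across, 88 mm high; origin at the centre of its underside; a bystander
- shoehorn: flat steel shoe horn lying down, 165 mm long, 48 mm wide; origin near its middle, on its underside, x axis along its length; a bystander
- creamjar: amber glass jar with a steel lid, 60 mm across, 60 mm high; origin at the centre of its underside; a bystander
- cleaner: white bottle with black cap, 56 mm across, 150 mm high; origin at the centre of its underside; a bystander

How it is judged:
On the way, in this order (a step that is already met when the one before it is completed fails the run):
1. all four small balls have fallen into the bay under the riddle, the two large ones are still on the riddle and the leg is still up (x of small1_center in the frame of crate between -0.172 and 0.016 m and y of small1_center in the frame of crate between -0.132 and 0.132 m and z of each of small1_center, small2_center, small3_center, small4_center in the frame of crate below 0.07 m and x of small2_center in the frame of crate between -0.172 and 0.016 m and y of small2_center in the frame of crate between -0.132 and 0.132 m and x of small3_center in the frame of crate between -0.172 and 0.016 m and y of small3_center in the frame of crate between -0.132 and 0.132 m and x of small4_center in the frame of crate between -0.172 and 0.016 m and y of small4_center in the frame of crate between -0.132 and 0.132 m and z of each of large1_center, large2_center in the frame of crate above 0.15 m and value of joint leg below 0.006 m), for 0.2 s.
2. the leg has collapsed to its lower hole and both large balls are in the front bay (x of large1_center in the frame of crate between 0.022 and 0.172 m and y of large1_center in the frame of crate between -0.132 and 0.132 m and z of each of large1_center, large2_center in the frame of crate below 0.09 m and x of large2_center in the frame of crate between 0.022 and 0.172 m and y of large2_center in the frame of crate between -0.132 and 0.132 m and value of joint leg above 0.06 m), for 0.2 s.
At the end, for the whole second after the job is handed in: All four small balls lie in the bay under the riddle, both large balls lie in the front bay (every ball's centre inside the walls of its bay and below 70 mm for the small, 90 mm for the large, above the table), and the leg is collapsed by more than 60 mm of its 66 mm (all of step 2 and x of small1_center in the frame of crate between -0.172 and 0.016 m and y of small1_center in the frame of crate between -0.132 and 0.132 m and z of each of small1_center, small2_center, small3_center, small4_center in the frame of crate below 0.07 m and x of small2_center in the frame of crate between -0.172 and 0.016 m and y of small2_center in the frame of crate between -0.132 and 0.132 m and x of small3_center in the frame of crate between -0.172 and 0.016 m and y of small3_center in the frame of crate between -0.132 and 0.132 m and x of small4_center in the frame of crate between -0.172 and 0.016 m and y of small4_center in the frame of crate between -0.132 and 0.132 m); the robot touches nothing.
It fails at once if the robot touches a ball (contact force between any of the fingers, the arm and small1 above 0.5 N or contact force between any of the fingers, the arm and small2 above 0.5 N or contact force between any of the fingers, the arm and small3 above 0.5 N or contact force between any of the fingers, the arm and small4 above 0.5 N or contact force between any of the fingers, the arm and large1 above 0.5 N or contact force between any of the fingers, the arm and large2 above 0.5 N).
It fails at once if a bystander is moved more than 30 mm (distance of any of tin, eggcup, brush, shoehorn, creamjar, cleaner from where it was at the start of the episode above 0.03 m).
It also fails if it takes over 45 s, if anything falls off the work surface, if the arm or the gripper's body presses on something with over 40 N, if the wrist force passes 120 N, or if a joint passes its speed limit or range.

## Working session

There is one attempt and no reset: what is moved stays moved. The work goes in short steps, Python scripts to look and compute and a shell command to move; the robot and the scene stay as the last step left them, time stands still between calls to the robot, and variables do not carry over. Pictures are saved under pics/ and viewed, and the job is handed in when it is done.

```bash
mkdir -p pics; ls; python3 - <<'E'
from rig import *
import cv2, numpy as np
s=get_state(); print(s, grasp_offset)
for n in ("scene","top"):
    d=get_image(n); cv2.imwrite(f"pics/{n}0.png",d["color"]); print(n,d["mtx"],d["R"],d["t"])
E
```

```text
pics
{'clock': 0.0, 'qpos': array([ 1.19896400e+00,  2.76601258e-01,  1.50615113e+00,  2.31048306e-06,
        1.36070895e+00, -1.21015978e-01]), 'qd': array([-7.25486020e-05,  1.37092855e-04,  8.10211379e-04, -1.36929621e-03,
        2.24180953e-04, -3.05433762e-04]), 'effort': array([-7.79829297e-04, -4.16775835e+01, -2.45807970e+01, -2.66126654e-04,
        1.07564570e-02, -1.14701773e-06]), 'position': array([0.14252756, 0.55649771, 0.23042898]), 'ee_rot': array([-0.7009128 ,  0.70219385, -0.08860678,  0.08828291]), 'contact_force': array([-0.47308776, -0.08632741, -0.1354658 ]), 'moment': array([0.01098512, 0.0597096 , 0.01999636]), 'width': 0.08555811893658027} 0.0187
scene [[574.90658277   0.         314.21497385]
 [  0.         574.90658277 240.33488368]
 [  0.           0.           1.        ]] [[-0.73535599  0.67766291  0.00495465]
 [ 0.5757029   0.62853927 -0.52297663]
 [-0.35751606 -0.38172159 -0.85233262]] [ 0.41223973 -0.24059215  1.61106408]
top [[525.56567925   0.         321.95535615]
 [  0.         525.56567925 241.17399095]
 [  0.           0.           1.        ]] [[ 0.01615337 -0.9997792   0.0134393 ]
 [-0.98344077 -0.01831306 -0.18030222]
 [ 0.18050852 -0.01030427 -0.98351944]] [-8.02044304e-04  5.87428858e-01  1.30630433e+00]
```

View pics/scene0.png

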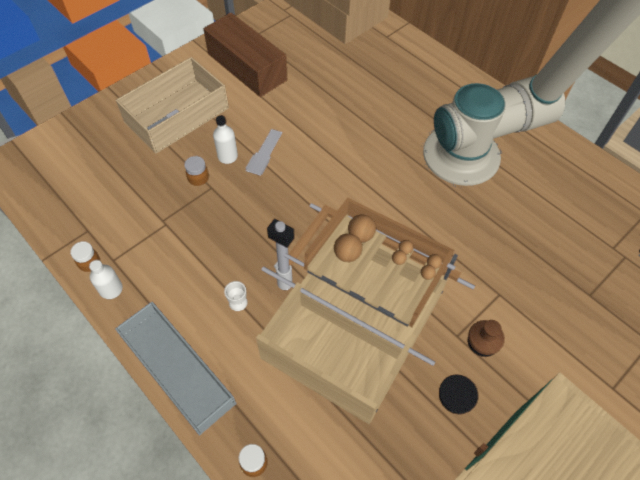

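View pics/top0.png

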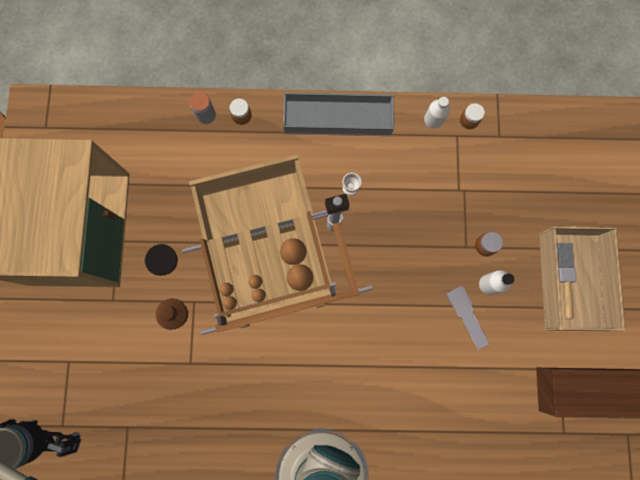

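The scene view shows the head at about (281,233) with its button at (280,227). In the top view the head is at (337,205), with the egg cup close by at (351,183). I'll zoom in to get exact points.

```bash
python3 - <<'E'
import cv2, numpy as np
a=cv2.imread("pics/scene0.png")[205:305,230:330]; b=cv2.imread("pics/top0.png")[160:240,300:380]
a=cv2.resize(a,(400,400),interpolation=cv2.INTER_CUBIC); b=cv2.resize(b,(400,400),interpolation=cv2.INTER_CUBIC)
cv2.imwrite("pics/z0.png",np.hstack([a,b]))
c=cv2.imread("pics/top0.png")[140:350,170:390]
cv2.imwrite("pics/z1.png",cv2.resize(c,(628,600),interpolation=cv2.INTER_CUBIC))
E
```

```text
(no output)
```

View pics/z0.png

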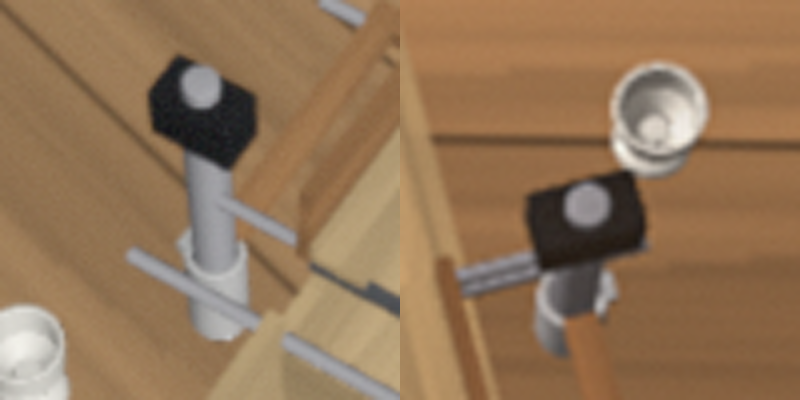

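View pics/z1.png

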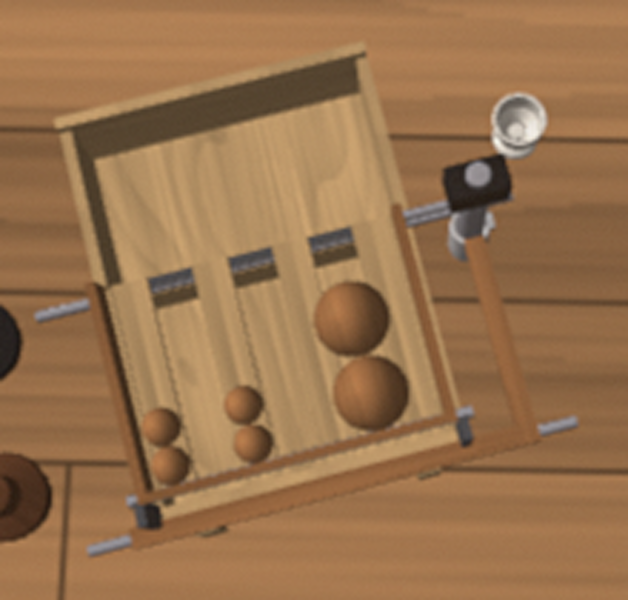

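```bash
cat > h.py <<'E'
import numpy as np, cv2
from rig import *
from scipy.spatial.transform import Rotation as Ro
def cams():
    return {n:get_image(n) for n in ("scene","top")}
def ray(d,p):
    v=np.linalg.solve(d["mtx"],[p[0],p[1],1]); R=d["R"]; return -R.T@d["t"], R.T@v/np.linalg.norm(v)
def plane(d,p,z):
    c,v=ray(d,p); return c+v*(z-c[2])/v[2]
def tri(r1,r2):
    A=[];b=[]
    for c,v in (r1,r2):
        M=np.eye(3)-np.outer(v,v);A.append(M);b.append(M@c)
    A=np.vstack(A);b=np.hstack(b);x=np.linalg.lstsq(A,b,rcond=None)[0]
    return x,[np.linalg.norm(np.cross(x-c,v)) for c,v in (r1,r2)]
E
python3 - <<'E'
from h import *
c=cams(); s,t=c["scene"],c["top"]
x,e=tri(ray(s,(280.4,226.4)),ray(t,(337.3,200.9))); print("button",x,e)
print(plane(s,(280.4,226.4),.276),plane(t,(337.3,200.9),.276))
f=lambda p:(170+p[0]/2.855,140+p[1]/2.857)
for a,b,z in (((40,315),(445,212),.14),((90,550),(575,425),.14),((135,545),(535,435),.16),((58,122),(362,48),.08)):
    P,Q=plane(t,f(a),z),plane(t,f(b),z); d=P-Q; print(P,Q,"crate +y yaw",np.degrees(np.arctan2(d[1],d[0])))
g=lambda p:(300+p[0]/5,160+p[1]/5)
for a,b in (((127,192),(227,172)),((142,267),(245,245)),((142,267),(127,205))):
    P,Q=plane(t,g(a),.265),plane(t,g(b),.265); d=P-Q; print("head edge",P,Q,np.linalg.norm(d),np.degrees(np.arctan2(d[1],d[0])))
print("eggcup",plane(t,g((258,112)),.062), "tcpR",Ro.from_quat(np.roll(get_state()["ee_rot"],-1)).as_matrix())
E
```

```text
button [ 0.63747514 -0.02006718  0.27162239] [np.float64(0.0006164412737800457), np.float64(0.0006164412737798562)]
[ 0.63887189 -0.01724289  0.276     ] [ 0.63670597 -0.02038807  0.276     ]
[0.54310047 0.34145989 0.14      ] [0.63861157 0.00184036 0.14      ] crate +y yaw 105.70756003061999
[0.34916377 0.28832859 0.14      ] [ 0.45838343 -0.10937478  0.14      ] crate +y yaw 105.35632343821173
[0.35360435 0.24813687 0.16      ] [ 0.44775303 -0.0744015   0.16      ] crate +y yaw 106.27248094976439
[0.72946919 0.35169421 0.08      ] [0.80517311 0.07898533 0.08      ] crate +y yaw 105.51464203279141
head edge [0.64479592 0.00556025 0.265     ] [ 0.65481602 -0.03860786  0.265     ] 0.04529044647775299 102.78192903982092
head edge [ 0.6108804  -0.00154788  0.265     ] [ 0.62171468 -0.04681623  0.265     ] 0.0465468008282097 103.45967598974626
head edge [ 0.6108804  -0.00154788  0.265     ] [0.6388692 0.0054715 0.265    ] 0.02885558048661455 -165.92102638510653
eggcup [ 0.74413991 -0.06582067  0.062     ] tcpR [[ 9.68704243e-01 -4.12938560e-04  2.48217484e-01]
 [-2.48217790e-01 -1.06164729e-03  9.68703671e-01]
 [-1.36495681e-04 -9.99999351e-01 -1.13092093e-03]]
```

```bash
python3 -m jog '[40,0,-6,0,0,0,0, 40,0,-12,0,0,0,0, 40,62.2,-15,-43.5,0,-3.7,0, 40,62.2,-15,-43.5,0,-3.7,0, 40,62.2,-15,-43.5,0,-3.7,0, 40,62.2,-15,-43.5,0,-3.7,0, 40,62.2,-15,-43.5,0,-3.7,0, 40,62.2,-15,-43.5,0,-3.7,0, 40,62.2,-15,-43.5,0,-3.7,0, 40,62.2,-15,-43.5,0,-3.7,0, 40,62.2,-15,-43.5,0,-3.7,0, 40,62.2,-15,-43.5,0,-3.7,0]' 60
python3 - <<'E'
from h import *
s=get_state();print(s["position"],Ro.from_quat(np.roll(s["ee_rot"],-1)).as_matrix(),s["qpos"],s["width"])
E
```

```text
clock: 1.7
position: [0.5436, 0.09, 0.3756]
ee_rot: [0.701, -0.701, -0.094, 0.094]
contact_force: [1.1, 1.0, -0.0]
width: 0.0718
[0.54360796 0.09004157 0.3755614 ] [[ 9.64948084e-01  1.68676421e-04 -2.62440786e-01]
 [ 2.62440652e-01  5.79736461e-04  9.64947961e-01]
 [ 3.14910461e-04 -9.99999818e-01  5.15148038e-04]] [ 3.74796692e-02  1.93960896e-01  1.26877236e+00  5.76359059e-04
  1.67866910e+00 -1.79880529e+00] 0.0718494512574664
```

```bash
python3 -m jog '[40,6.1,0,-13,0,0,0, 40,6.1,0,-13,0,0,0, 40,6.1,0,-13,0,0,0, 40,6.1,0,-13,0,0,0]' 
python3 - <<'E'
from h import *
s=get_state();print(s["position"],s["ee_rot"],s["qd"].round(3))
w=get_image("wrist");cv2.imwrite("pics/w1.png",w["color"]);print(w["mtx"],w["tool_from_camera"])
E
```

```text
clock: 2.2
position: [0.6358, -0.0182, 0.3744]
ee_rot: [0.701, -0.7, -0.092, 0.094]
contact_force: [-0.1, 0.3, 0.3]
width: 0.0722
[ 0.63580684 -0.0182496   0.37444858] [ 0.70138489 -0.70049668 -0.0924622   0.09388496] [ 0.038 -0.038  0.021  0.019  0.017  0.004]
[[419.93047174   0.         318.79436686]
 [  0.         419.93047174 246.30917799]
 [  0.           0.           1.        ]] [[-1.88770955e-04  9.51659521e-01  3.07154879e-01 -7.98025510e-02]
 [-8.13630738e-04 -3.07154929e-01  9.51659176e-01 -1.42524093e-01]
 [ 9.99999651e-01 -7.02650398e-05  8.32281367e-04  2.71070559e-04]
 [ 0.00000000e+00  0.00000000e+00  0.00000000e+00  1.00000000e+00]]
```

View pics/w1.png

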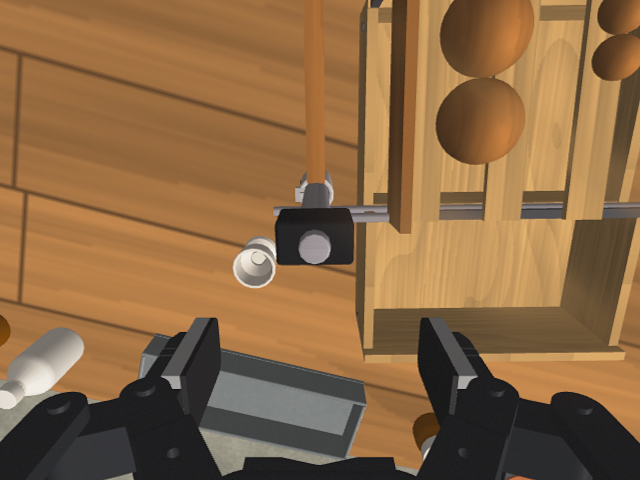

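The wrist view is well aligned. The button is at (314,247) and the head spans about x 276–353. I'll cast its ray to find the remaining shift.

```bash
python3 - <<'E'
from h import *
s=get_state();w=get_image("wrist")
R=Ro.from_quat(np.roll(s["ee_rot"],-1)).as_matrix();T=w["tool_from_camera"]
def wp(p,z):
    v=T[:3,:3]@np.linalg.solve(w["mtx"],[*p,1]); c=R@T[:3,3]+s["position"]; v=R@v
    return c+v*(z-c[2])/v[2]
b=wp((314,247),.276); print("pos",s["position"],"button",b, "tool shift cm",R.T@(b-s["position"])*100)
a,c=wp((280,212),.265),wp((352,211),.265);print(a,c,np.linalg.norm(a-c),np.degrees(np.arctan2(*(c-a)[1::-1])))
E
```

```text
pos [ 0.63506611 -0.01699958  0.37514452] button [ 0.63422229 -0.01955823  0.276     ] tool shift cm [-0.13631121  9.91423048 -0.24166795]
[ 0.6212893  -0.04481276  0.265     ] [ 0.60904937 -0.00219038  0.265     ] 0.044345047876863795 106.0225559144104
```

```bash
python3 -m jog '[30,0,4,-0.25,0,0,0, 30,0,8,-0.25,0,0,0, 30,0,11,-0.25,0,0,0, 30,0,13,-0.25,0,0,0, 30,0,15,-0.25,0,0,0, 30,0,15,-0.25,0,0,0, 30,0,15,-0.25,0,0,0]' 60
python3 - <<'E'
from h import *
s=get_state();print(s["position"],s["qd"].round(3))
w=get_image("wrist");cv2.imwrite("pics/w2.png",w["color"])
E
```

```text
clock: 3.18
position: [0.6362, -0.0189, 0.2271]
ee_rot: [-0.701, 0.701, 0.095, -0.094]
contact_force: [1.5, -0.2, 0.3]
width: 0.0752
[ 0.63624703 -0.01893296  0.22711156] [-0.008 -0.001 -0.015 -0.002 -0.003 -0.   ]
```

View pics/w2.png

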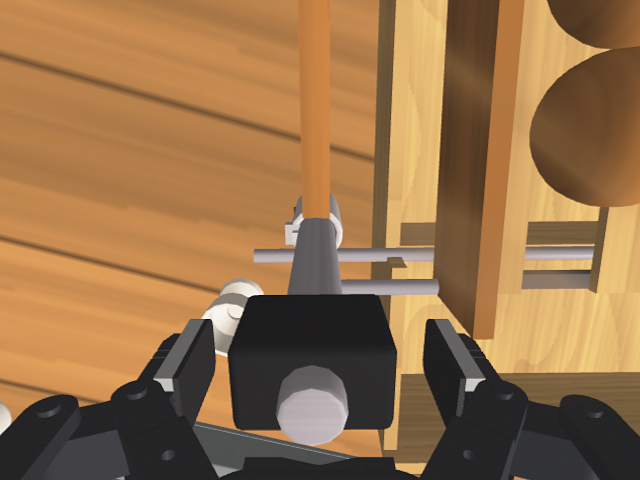

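The fingers stand on either side of the head (230–395), which is centred between the pads. The riddle wall at about 440–490 is clear. Next I'll close the jaws.

```bash
python3 -m jog '[255,0,0,0,0,0,0, 255,0,0,0,0,0,0, 255,0,0,0,0,0,0, 255,0,0,0,0,0,0, 255,0,0,0,0,0,0]' 60
python3 - <<'E'
from h import *
s=get_state();print(s["position"],s["moment"])
w=get_image("wrist");cv2.imwrite("pics/w3.png",w["color"])
E
```

```text
clock: 3.85
position: [0.6367, -0.0202, 0.2269]
ee_rot: [-0.701, 0.701, 0.095, -0.093]
contact_force: [-1.2, -0.1, 6.5]
width: 0.0494
[ 0.63672077 -0.02021867  0.22685334] [-0.1847744   0.12893683  0.42061314]
```

View pics/w3.png

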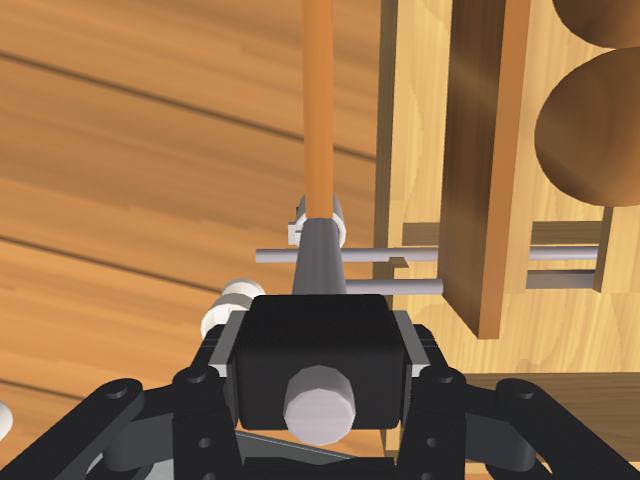

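```bash
python3 -m jog '[255,0,0,2.6,0,0,0, 255,0,0,0,0,0,0, 255,0,0,-2.6,0,0,0, 255,0,0,0,0,0,0, 255,0,0,2.6,0,0,0, 255,0,0,0,0,0,0, 255,0,0,-2.6,0,0,0, 255,0,0,0,0,0,0, 255,0,0,2.6,0,0,0, 255,0,0,0,0,0,0, 255,0,0,-2.6,0,0,0, 255,0,0,0,0,0,0]' 60
python3 - <<'E'
from h import *
s=get_state();print(s["position"],s["width"],s["contact_force"])
w=get_image("top");cv2.imwrite("pics/t4.png",cv2.resize(w["color"][140:350,170:390],(628,600),interpolation=cv2.INTER_CUBIC))
E
```

```text
clock: 5.4
position: [0.639, -0.0269, 0.2255]
ee_rot: [-0.699, 0.703, 0.093, -0.091]
contact_force: [2.4, 1.4, 4.5]
width: 0.0494
[ 0.63897576 -0.02691652  0.22554154] 0.04939075073339148 [2.42103217 1.44228281 4.5407962 ]
```

View pics/t4.png

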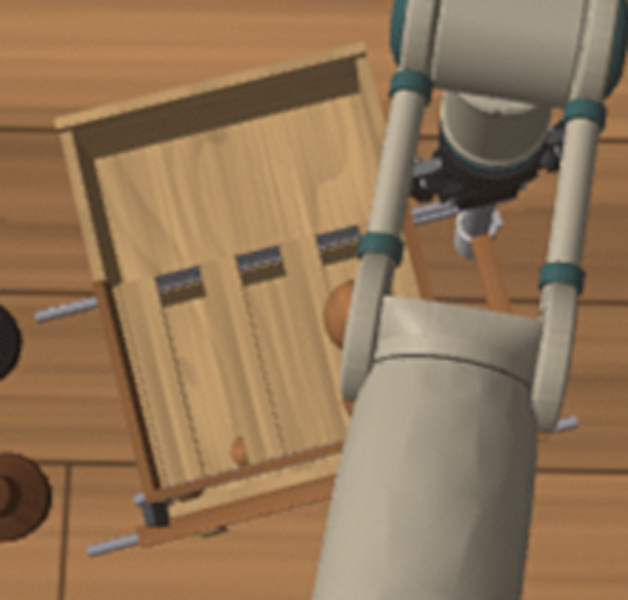

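The top view shows no small balls on the slats. One is half hidden beneath a slat at (240,450). I'll check the other views.

```bash
python3 - <<'E'
from h import *
w=get_image("scene");cv2.imwrite("pics/s5.png",cv2.resize(w["color"][180:420,240:480],(600,600),interpolation=cv2.INTER_CUBIC))
w=get_image("wrist");cv2.imwrite("pics/w5.png",w["color"])
E
```

```text
(no output)
```

View pics/s5.png

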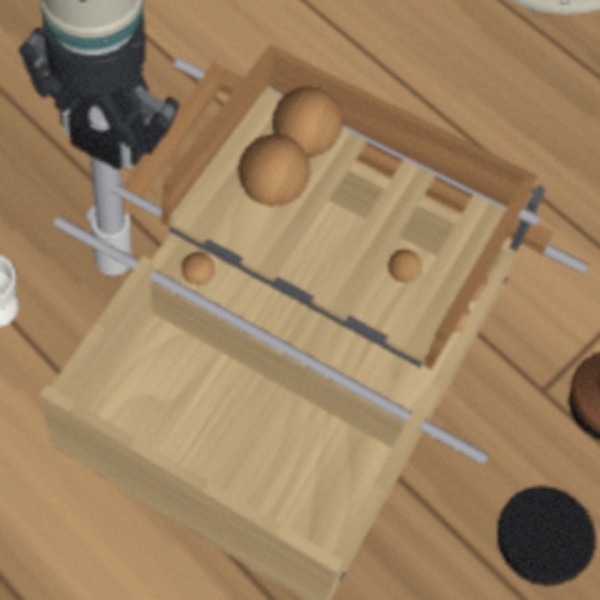

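View pics/w5.png

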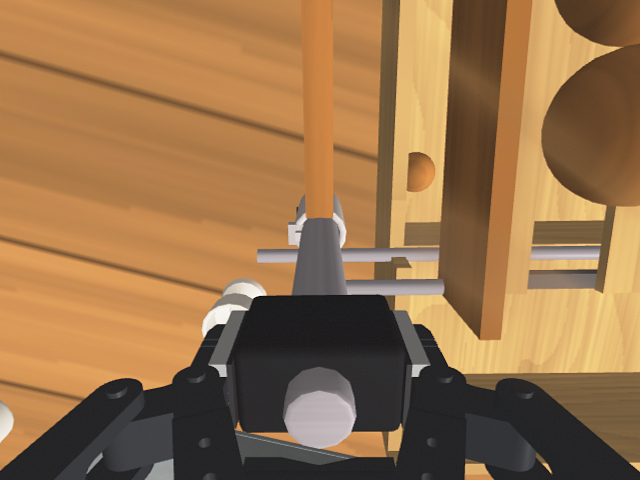

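```bash
python3 -m jog '[30,0,0,0,0,0,0, 30,0,0,0,0,0,0, 30,0,0,0,0,0,0, 30,0,-3,0,0,0,0, 30,0,-7,0,0,0,0, 30,0,-12,0,0,0,0, 30,0,-17,0,0,0,0, 30,-3,-20,5,0,0,0, 30,-5,-20,10,0,0,0, 30,-5,-20,10,0,0,0, 30,-5,-20,10,0,0,0]' 60
python3 - <<'E'
from h import *
s=get_state();print(s["position"],s["ee_rot"],s["width"],s["contact_force"])
w=get_image("wrist");cv2.imwrite("pics/w6.png",w["color"])
w=get_image("top");cv2.imwrite("pics/t6.png",w["color"][100:400,150:450])
E
```

```text
clock: 6.92
position: [0.5618, 0.063, 0.4255]
ee_rot: [-0.701, 0.701, 0.094, -0.094]
contact_force: [1.0, -0.2, 0.7]
width: 0.075
[0.56183253 0.06299503 0.4254919 ] [-0.70058443  0.70113508  0.09386543 -0.09370345] 0.07500898141495622 [ 0.98390616 -0.24110251  0.68931332]
```

View pics/w6.png

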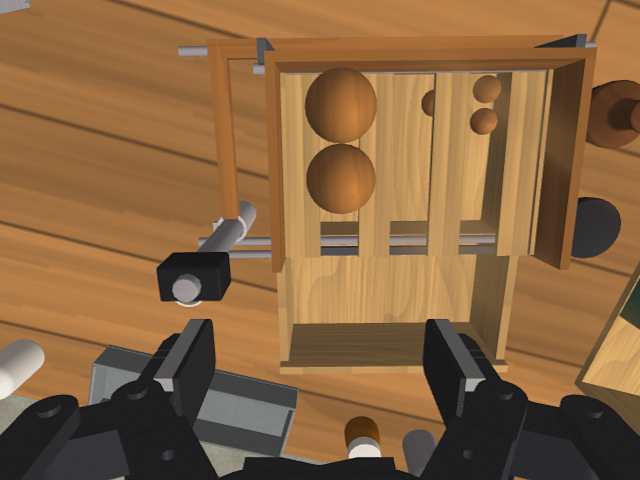

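View pics/t6.png

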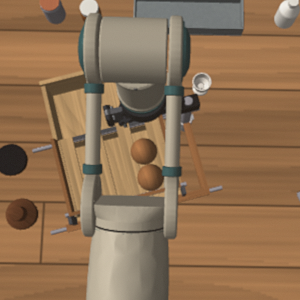

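Three small balls lie at (487,89), (484,121) and (430,103). They look about 28 px across against 72 px for the large balls, so they are at bay-floor depth. The fourth was seen by the -y wall. Both large balls are still up at about (341,105) and (341,179), and the head has its button at (187,289). Next is locating the button.

```bash
python3 - <<'E'
from h import *
s=get_state();w=get_image("wrist")
R=Ro.from_quat(np.roll(s["ee_rot"],-1)).as_matrix();T=w["tool_from_camera"]
def wp(p,z):
    v=T[:3,:3]@np.linalg.solve(w["mtx"],[*p,1]); c=R@T[:3,3]+s["position"]; v=R@v
    return c+v*(z-c[2])/v[2]
b=wp((187,289),.276); print("pos",s["position"],"button",b, "tool shift cm",R.T@(b-s["position"])*100)
E
```

```text
pos [0.56238724 0.06238491 0.42474037] button [ 0.63437203 -0.02043796  0.276     ] tool shift cm [ 4.79777889 14.87047352 -9.87429361]
```

```bash
python3 -m jog '[255,2.5,0,-5,0,0,0, 255,4.9,2,-9.9,0,0,0, 255,4.9,6,-9.9,0,0,0, 255,4.9,10,-9.9,0,0,0, 255,4.9,10,-9.9,0,0,0, 255,4.9,10,-9.9,0,0,0, 255,4.9,10,-9.9,0,0,0]' 60
python3 - <<'E'
from h import *
s=get_state();print(s["position"],s["ee_rot"],s["width"],s["contact_force"])
w=get_image("wrist");cv2.imwrite("pics/w7.png",w["color"])
R=Ro.from_quat(np.roll(s["ee_rot"],-1)).as_matrix();T=w["tool_from_camera"]
Ti=np.linalg.inv(T); p=Ti@[0,0,0,1]; p=w["mtx"]@p[:3]; print("tcp px",p[:2]/p[2])
q=s["position"].copy();q[2]=.276; p=Ti@np.append(R.T@(q-s["position"]),1); p=w["mtx"]@p[:3]; print("below-tcp px at .276",p[:2]/p[2])
E
```

```text
clock: 7.95
position: [0.6362, -0.0196, 0.328]
ee_rot: [-0.7, 0.701, 0.095, -0.092]
contact_force: [-0.3, -0.7, 0.6]
width: -0.0002
[ 0.63618405 -0.01961053  0.32797707] [-0.70046727  0.70127552  0.09518488 -0.09218506] -0.0001506772023015167 [-0.30405372 -0.73317136  0.56877505]
tcp px [317.73580662 330.64937128]
below-tcp px at .276 [318.07707914 278.37247617]
```

View pics/w7.png

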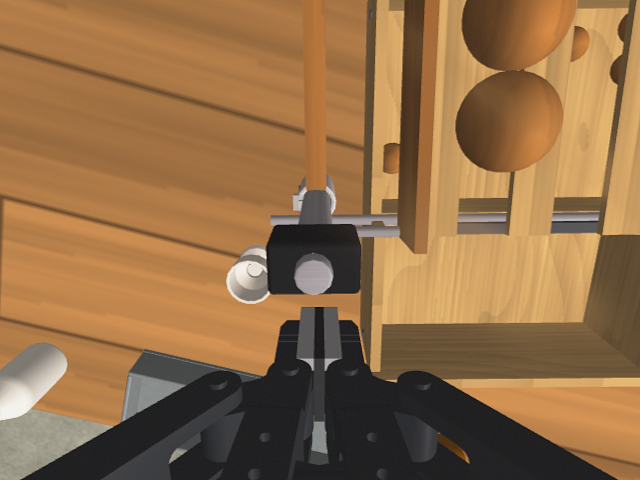

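All four small balls are now visible in the bay, at (391,158), (580,43), (623,27) and (618,70). The button at (314,274) is about 2 mm off the TCP footprint at (318,278), so I'll correct that and press down with the leg's collapse.

```bash
python3 -m jog '[255,-0.2,2,-0.2,0,0,0, 255,-0.2,4,-0.2,0,0,0, 255,-0.2,4.7,-0.2,0,0,0, 255,-0.2,5.3,-0.2,0,0,0, 255,-0.2,5.8,-0.2,0,0,0, 255,-0.2,6.1,-0.2,0,0,0]'
```

```text
clock: 8.75
position: [0.6339, -0.0218, 0.2647]
ee_rot: [-0.701, 0.701, 0.094, -0.093]
contact_force: [0.3, 0.1, 0.5]
width: 0.0
```

```bash
python3 - <<'E'
from h import *
w=get_image("wrist");cv2.imwrite("pics/w8.png",w["color"]);s=get_state();print(s["position"],s["contact_force"])
E
```

```text
[ 0.63365208 -0.02177682  0.26413006] [ 0.72713919  0.42313302 -0.89143889]
```

View pics/w8.png

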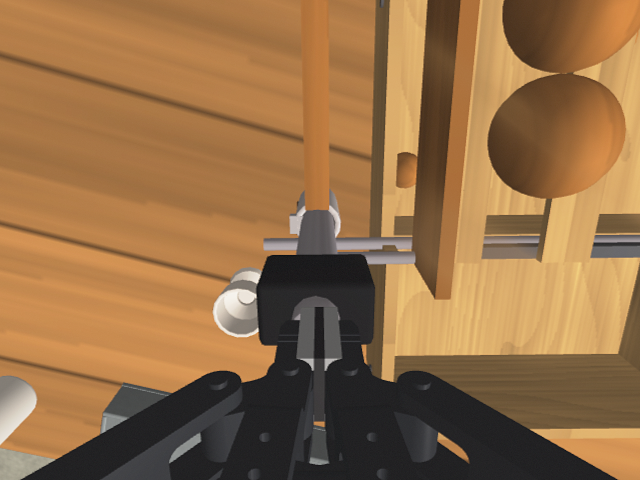

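The fingertips are centred over the button. I'll keep following it down.

```bash
python3 -m jog '[255,0,0.5,0,0,0,0, 255,0,1.0,0,0,0,0]'
```

```text
clock: 9.05
position: [0.6337, -0.0218, 0.2542]
ee_rot: [0.701, -0.701, -0.094, 0.094]
contact_force: [-0.5, 0.5, -0.3]
width: 0.0001
```

```bash
python3 - <<'E'
from h import *
w=get_image("wrist");cv2.imwrite("pics/w9.png",w["color"]);s=get_state();print(s["position"],s["contact_force"])
w=get_image("scene");cv2.imwrite("pics/s9.png",cv2.resize(w["color"][180:420,240:480],(600,600),interpolation=cv2.INTER_CUBIC))
E
```

```text
[ 0.6332252  -0.02176751  0.25334945] [-0.68914029  0.81372984  0.49769245]
```

View pics/w9.png

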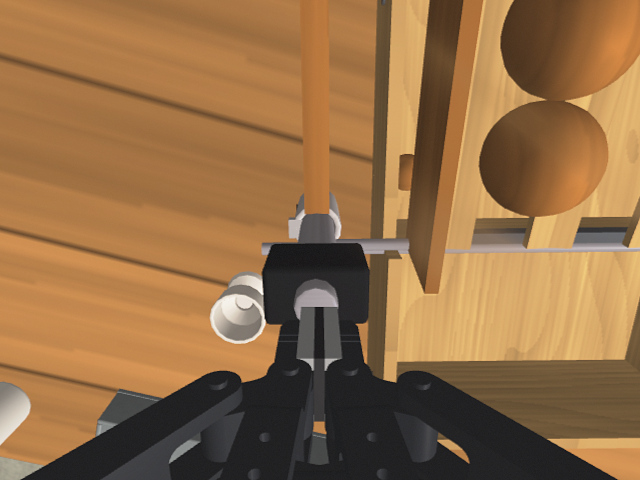

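View pics/s9.png

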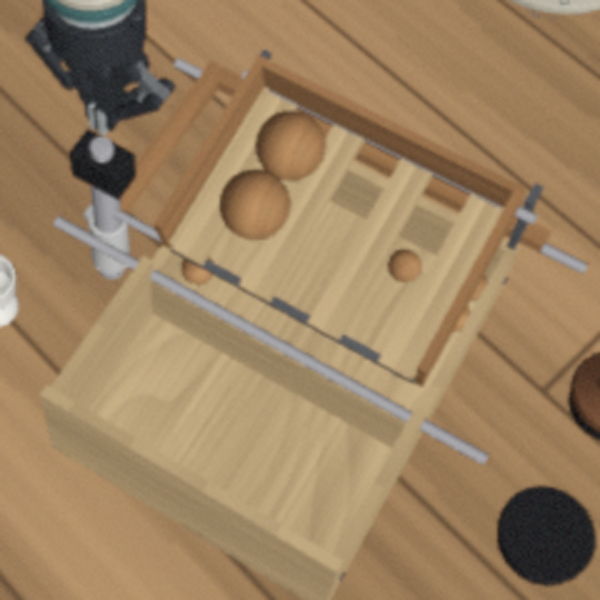

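The leg is part way down, ahead of the fingertips, and the large balls are rolling forward. I'll follow it to the bottom.

```bash
python3 -m jog '[255,0,1.2,0,0,0,0, 255,0,2.2,0,0,0,0, 255,0,3.0,0,0,0,0, 255,0,3.8,0,0,0,0, 255,0,4.6,0,0,0,0]'
python3 - <<'E'
from h import *
w=get_image("scene");cv2.imwrite("pics/s10.png",cv2.resize(w["color"][180:420,240:480],(600,600),interpolation=cv2.INTER_CUBIC))
s=get_state();print(s["position"],s["contact_force"])
E
```

```text
clock: 9.78
position: [0.6337, -0.0218, 0.2081]
ee_rot: [0.701, -0.701, -0.094, 0.094]
contact_force: [-1.3, -0.2, 3.2]
width: 0.0002
[ 0.63363122 -0.02181515  0.20730362] [ 0.52779453 -0.73269678  2.32252201]
```

View pics/s10.png

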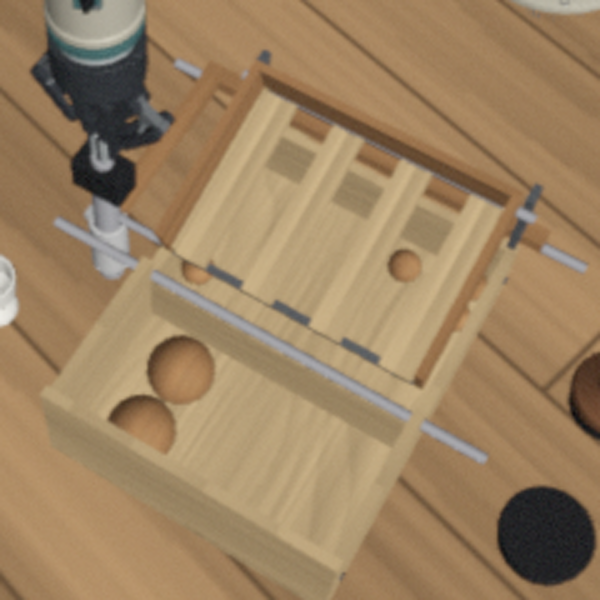

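Both large balls are in the front bay at (181,369) and (142,425). The fingertips meet the button at about 0.208 m, where it should stand at 0.210 with the leg fully down. I'll press once more to make sure, then retreat.

```bash
python3 -m jog '[255,0,0.3,0,0,0,0, 255,0,0.6,0,0,0,0, 255,0,0.6,0,0,0,0, 255,0,0.6,0,0,0,0]'
python3 -m jog '[255,0,-3,0,0,0,0, 255,0,-8,0,0,0,0, 255,0,-14,0,0,0,0, 255,0,-20,0,0,0,0, 255,-3,-22,5,0,0,0, 255,-5,-22,10,0,0,0, 255,-5,-22,10,0,0,0, 255,-5,-22,10,0,0,0]'
python3 - <<'E'
from h import *
s=get_state();print(s["position"],s["contact_force"])
w=get_image("wrist");cv2.imwrite("pics/w11.png",w["color"])
w=get_image("scene");cv2.imwrite("pics/s11.png",w["color"])
E
```

```text
clock: 10.32
position: [0.6337, -0.0219, 0.2031]
ee_rot: [-0.701, 0.701, 0.094, -0.093]
contact_force: [-1.4, 0.1, 4.0]
width: 0.0001
clock: 11.32
position: [0.5594, 0.0613, 0.4221]
ee_rot: [-0.701, 0.701, 0.094, -0.094]
contact_force: [0.3, -0.0, -0.5]
width: 0.0002
[0.55943891 0.06133678 0.42206785] [ 0.28397601 -0.02820189 -0.47656721]
```

View pics/w11.png

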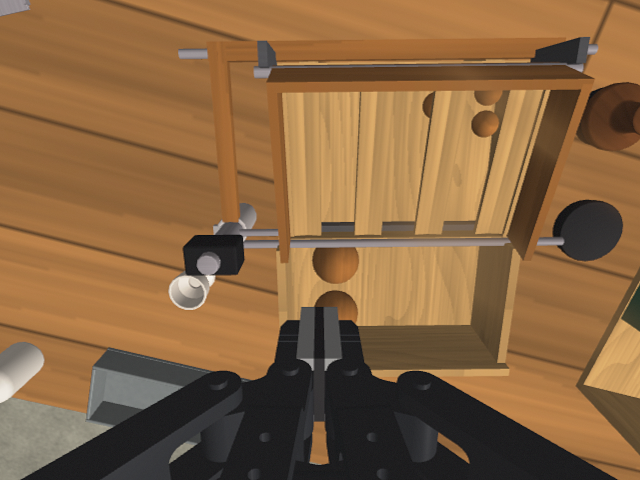

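View pics/s11.png

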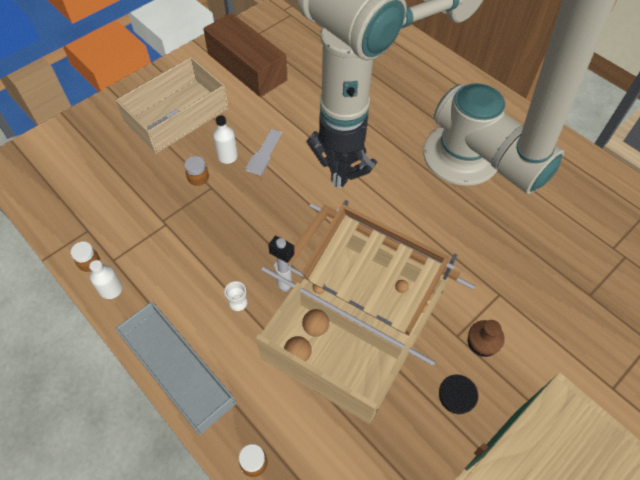

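All looks right: three small balls show in the rear bay in the wrist view at (430,105), (488,98) and (485,124). The fourth is at (318,290) in the scene view. The large balls are in the front bay, and the arm is clear. One last check is the height of the button, and then I'll hand in.

```bash
python3 - <<'E'
from h import *
s=get_state();w=get_image("wrist");R=Ro.from_quat(np.roll(s["ee_rot"],-1)).as_matrix();T=w["tool_from_camera"]
v=R@T[:3,:3]@np.linalg.solve(w["mtx"],[208,263,1]); c=R@T[:3,3]+s["position"]
x,e=tri((c,v/np.linalg.norm(v)),ray(get_image("scene"),(280.8,242.5)));print(x,e)
sign_off()
E
```

```text
[ 0.63667175 -0.0229859   0.20407305] [np.float64(0.0003524485754274061), np.float64(0.0003524485754278351)]
the job is handed in; nothing more can be done
```

The balls are sorted and I've handed the job in; the interface reports no verdict, so this rests on my own checks.

I gripped the head and shook the riddle in 52 mm strokes of 0.25 s, which dropped all four small balls into the bay beneath. I then let go and pressed the button with closed fingertips. The leg collapsed and both large balls rolled into the front bay. I pressed once more at the bottom and backed the arm off. The whole run took about 12 s of the 45 s.

**Final checks:**
- **Balls:** the last pictures show four small balls in the bay under the riddle and two large ones in the front bay.
- **Leg:** two-view measurement puts the button top at 0.204 m, against 0.210 m expected. My starting measurement read 4 mm low as well. The drop of about 67 mm matches the full 66 mm, and the fingertips met the button at about 0.208 m.
- **Bystanders:** they look unmoved in the pictures; I did not measure them.
- **Robot:** the arm was about 0.2 m above the crate, touching nothing.

**One oddity:** the force reading was close to zero when I first pressed the button. The leg had already started to sink ahead of the fingertips, and it still went fully down.

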